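# Hold the lid down on a food sample jar for sealing

## Task

First turn the lock collar of the sealing stand by its orange pin clockwise until its arm points at the green mark. Then pick up the loose steel lid, set it properly into the mouth of the open jar in the stand, and press it gently and steadily straight down with about 10 newtons (anything from 6 to 14, the red pointer against the green band), so that a colleague can put the seal on. Finish while still holding it pressed like that: do not let go, and leave the other things on the table alone.

Things in the scene. Friction and masses are not known exactly. Their poses are not given: they have to be found in the camera images.
- stand: Sealing stand, fixed: grey round foot 244 mm across, 12 mm high. Origin on the table at its centre, z up; collar and nest are concentric with it. From the origin the pin stands in direction pi + 0.65 - q (rad, from the stand's x axis towards its y axis) at collar value q. White mark on the foot: value 0; green: 1.30. At y = +76 mm a white scale post 70 mm high with a green band.
- collar (a joint): Angle of the lock collar, rad: aluminium ring 127 mm across, top 33 mm above the table, round the nest, with a radial arm and an upright orange pin. Grows clockwise seen from above. 0 = open (white mark); 1.30 = locked (green mark); stops at 0 and 1.35; locked above 1.2. Starts from 0 to 0.45. About 1 N friction at the pin; stays where it is left.
- collar_pin (a point): Centre of the top of the orange pin: upright round bar 14 mm in diameter, 96 mm from the stand's axis, top 93.5 mm above the table, free to grasp or push over its upper 55 mm. Turns with the collar.
- nest (a joint): Travel of the spring-borne blue nest straight down, m: 0 at the top (unloaded, jar in it), 0.022 at the bottom stop. About 1 mm for each newton pressed on the lid, so 10 N gives about 0.010. A red pointer on the nest is against the green band of the post from about 0.006 to 0.014.
- jar: Open stainless sample jar, 89 mm across, 69 mm high, standing loose in the blue nest, foot 46 mm and rim 115 mm above the table. Origin at the centre of its underside, z up. Mouth 82 mm inside; the lid's spigot (78.5 mm) enters 5.5 mm. Properly seated, the lid's origin is 63.5 mm above the jar's, on its axis.
- lid: Loose steel lid, right way up on the table left or right of the stand, the only one not on a jar; 86 mm across, about 40 g. Origin: centre of underside, z up. Spigot 78.5 mm across, 5.5 mm deep; dome to 19 mm; central knob 17 to 35 mm above the origin: two upright leaves 9 mm wide along the lid's x, curling apart to 16 mm along y at the top: grasp across x. The thin tag on it is not solid.
- label_roll: Bystander: loose roll of white labels, 64 mm across, 46 mm high, standing left or right of the stand (on the side where the lid is not); origin at the centre of its underside.
- tape_roll: Bystander: loose tan roll of tape, 104 mm across, 25 mm high, origin at the centre of its underside.
- sanitiser: Bystander: loose white pump bottle with a red pump, 61 x 73 mm, 181 mm high, origin at the centre of its underside.
- thermometer: Bystander: loose blue and white probe thermometer lying flat, 175 mm long, 14 mm high.
- marker: Bystander: loose marker pen, white with a black cap, lying flat, 135 mm long, 16 mm high.
Not all that is in view belongs to the job. Leave any turquoise look-alike of the jar alone.

How it is judged:
By the outcome, as a careful person would: the job done as asked, in the order asked, and still so for the second after the job is handed in, while the arm keeps its last pose, push and grip.
It also fails if it takes over 59 s, if anything falls off the work surface, if the arm or the gripper's body presses on something with over 40 N, if the wrist force passes 120 N, or if a joint passes its speed limit or range.

## Robot

A 6-joint arm with a two-finger parallel gripper is mounted at the origin on a cart in front of the work surface, level with it; the furniture and walls round the work are solid. World frame = base frame: x ahead of the robot, y to its left, z up, the work surface at z = 0. Lengths are in m, angles in rad, forces in N, time in s.
With the tool pointing down it reaches from about 0.3 to 1 m from the base axis. Payload 5.1 kg.
Tool frame: the origin (TCP) lies midway between the tips of the shut fingers; the grasp point (between the pads) lies 19 mm behind it; z points along the fingers, x is the direction in which the jaws open and shut, and the axes are right-handed (so a half turn about z gives the same grasp; the last joint's range is limited). The gripper opens to 95 mm and grips with 3 to 60 N. Pads are 20 mm wide; open, the fingers measure 119 mm over their backs; the gripper's body (75 mm by 180 mm) begins 59 mm behind the grasp point.
Start: joints at [-1.192, 0.124, 1.65, -0, 1.367, -0.083], TCP at [0.29, -0.582, 0.215] pointing down, gripper open.
Joint ranges: [-2.61, 2.61], [-1.02, 2.33], [0.03, 2.71], [-1.35, 4.49], [0.32, 2.68], [-2.91, 2.91]. Speed limits (rad/s): [2.57, 2.57, 3.14, 3.14, 3.14, 3.14].

## Interface

Orientations are given as [roll, pitch, yaw] about the fixed x, y, z axes, in that order (R = Rz(yaw) Ry(pitch) Rx(roll)).
In Python, from bench import ctrl gives the robot as it stands.
- The arm moves only by the tool play_rows, never from a script. Its argument "deltas" is a list of rows, each a list of 7 numbers: the turn, a rotation vector about the tool's x, y, z in degrees, then the shift along the tool's x, y, z in mm, then the closure in counts, from 0 (fully open) to 255 (shut). A call has exactly 5 rows; each row is the pose to reach, as a shift and turn from the pose measured when the call began, along the tool's axes at that moment; what a row does not reach only later rows make up. A row lasts 1/8 s, in which the tool goes at most 62.5 mm and 10.7 degrees, less where a joint would pass 70% of its speed; a pose out of reach is approached as far as the arm can. A call with a gripper value outside its range is refused whole. The fingers move at their own pace and stop on an object; "force" is the grip in N (left out, the last holds). Time passes only in rows, so rows that repeat a pose let the fingers close, or fill a call up. It gives the time, the measured TCP pose, the force and the opening at its end, in the units of the state.
- ctrl.sense(): the state, without advancing time (a new reading comes with each control period).
- ctrl.camera(name): name is "side" or "top" or "wrist"; returns a dict with "img" (480x640x3 uint8, blue, green, red), "camera_matrix" (3x3 intrinsics, pixels), "rvec" (rotation vector, rad) and "tvec" (3), from world to camera coordinates, as OpenCV has them; the wrist camera has in their place "tool_from_camera" (4x4, takes a point from camera to tool coordinates, whose origin is the TCP and whose axes are the tool frame's). Camera axes: x right, y down, z forward; pixel columns grow to the right and rows downward; lengths in m; the calibration is good to about 2 mm. A picture is of the moment at which its call begins: read the wrist's pose just before it. There is no depth.
- ctrl.hand_in(): hands the job in, once; it reports no verdict.
The state is a dict: "time": time; "joints": joint angles; "qd": joint speeds; "joint_torque": joint torques, N m; "eef_pos": TCP position; "orientation": TCP orientation; "ft_force": force on the tool from outside, world axes, zero at the start; "moment": the same for the moment, N m; "grip_width": opening from 0.0 (shut) to 1.0 (fully open).
Only numpy, scipy, OpenCV 4.12 (cv2) and the standard library are available. Lean on these libraries where they do the work, as an engineer would, in place of code of your own. Each camera call takes 0.05 s, during which the arm holds its last target.

## Working session

There is one attempt and no reset: what is moved stays moved. The work goes in short steps, Python scripts to look and compute and a tool call to move; the robot and the scene stay as the last step left them, time stands still between calls to the robot, and variables do not carry over. Pictures are saved under pics/ and viewed, and the job is handed in when it is done.

Besides the shell and the picture viewer there is one more tool, called after "Request:" by a JSON object that holds its "fn" and its "kwargs". play_rows: Moves the arm, as the interface text tells. Its arguments: {"type":"object","properties":{"deltas":{"type":"array"},"force":{"type":"number"}},"required":["deltas"]}

```bash
mkdir -p pics; ls; cat > h.py <<'E'
import numpy as np, cv2
from scipy.spatial.transform import Rotation as R
from bench import ctrl
def tool():
    s=ctrl.sense(); T=np.eye(4); T[:3,:3]=R.from_euler('xyz',s['orientation']).as_matrix(); T[:3,3]=s['eef_pos']; return T
def shot(n,fn):
    T=tool(); c=ctrl.camera(n); cv2.imwrite('pics/'+fn+'.png',c['img'])
    if n=='wrist': W=T@np.array(c['tool_from_camera'])
    else:
        W=np.eye(4); r=cv2.Rodrigues(np.array(c['rvec'],float))[0]; W[:3,:3]=r.T; W[:3,3]=-r.T@np.array(c['tvec']).ravel()
    np.savez('pics/'+fn+'.npz',W=W,K=np.array(c['camera_matrix'])); return c
def ray(fn,u,v,z):
    d=np.load('pics/'+fn+'.npz');W=d['W'];k=np.linalg.inv(d['K'])@[u,v,1];r=W[:3,:3]@k;o=W[:3,3];return o+r*(z-o[2])/r[2]
def proj(fn,p):
    d=np.load('pics/'+fn+'.npz');q=np.linalg.inv(d['W'])@np.append(p,1);q=d['K']@q[:3];return q[:2]/q[2]
def crop(fn,x0,y0,x1,y1,s,out):
    i=cv2.imread('pics/'+fn+'.png')[y0:y1,x0:x1];cv2.imwrite('pics/'+out+'.png',cv2.resize(i,None,fx=s,fy=s,interpolation=cv2.INTER_CUBIC))
def delta(p,rpy=None):
    T=tool(); d=T[:3,:3].T@(np.array(p)-T[:3,3])*1000
    o='shift mm '+str(d.round(1))
    if rpy is not None: o+=' rot deg '+str(np.degrees(R.from_matrix(T[:3,:3].T@R.from_euler('xyz',rpy).as_matrix()).as_rotvec()).round(1))
    print(o)
E
python3 - <<'E'
from h import *
for n in('side','top','wrist'): shot(n,n+'0')
s=ctrl.sense();print(s)
for n in('side','top','wrist'):
  d=np.load(f'pics/{n}0.npz');print(n,d['W'].round(3),d['K'].round(1))
E
```

```text
pics
{'time': 0.15, 'joints': array([-1.19159311e+00,  1.24387383e-01,  1.65136231e+00,  3.19761097e-05,
        1.36746954e+00, -8.25807596e-02]), 'qd': array([-0.0005045 , -0.00227876, -0.00581349, -0.00063504, -0.00189637,
       -0.00019009]), 'joint_torque': array([ 9.27891415e-04, -4.18190575e+01, -3.60471869e+01,  7.74522568e-02,
        4.68834594e-02, -1.05082927e-04]), 'eef_pos': array([ 0.28941535, -0.5814627 ,  0.21364746]), 'orientation': array([-3.14142728e+00,  1.61845945e-03, -1.10901870e+00]), 'ft_force': array([ 0.18655646, -0.03893537,  0.38201047]), 'moment': array([-0.01357805, -0.01559807, -0.01519473]), 'grip_width': 0.9967813584004738}
side [[ 0.982 -0.083  0.17   0.29 ]
 [-0.19  -0.439  0.878 -1.221]
 [ 0.002 -0.895 -0.447  0.684]
 [ 0.     0.     0.     1.   ]] [[475.7   0.  322.1]
 [  0.  475.7 247.9]
 [  0.    0.    1. ]]
top [[-0.008 -0.995  0.104  0.365]
 [-1.     0.01   0.018 -0.026]
 [-0.019 -0.104 -0.994  1.526]
 [ 0.     0.     0.     1.   ]] [[564.3   0.  321.8]
 [  0.  564.3 238. ]
 [  0.    0.    1. ]]
wrist [[ 0.446 -0.86  -0.248  0.36 ]
 [-0.895 -0.429 -0.122 -0.547]
 [-0.002  0.276 -0.961  0.383]
 [ 0.     0.     0.     1.   ]] [[396.4   0.  320.4]
 [  0.  396.4 233.1]
 [  0.    0.    1. ]]
```

View pics/side0.png

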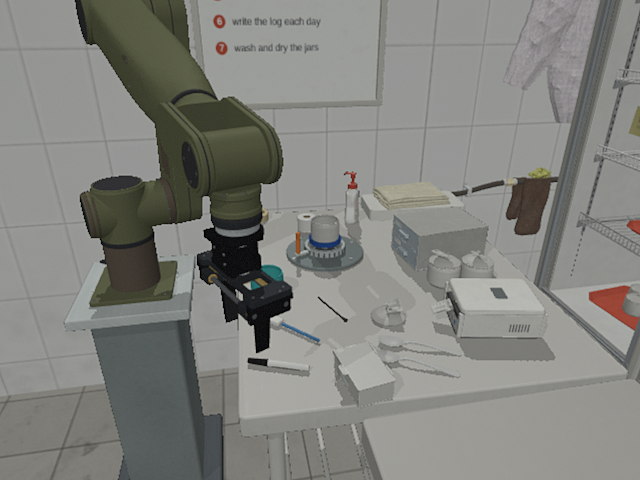

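View pics/top0.png

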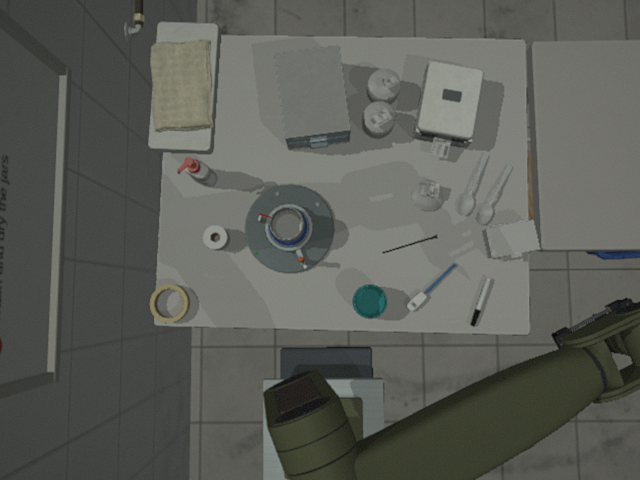

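View pics/wrist0.png

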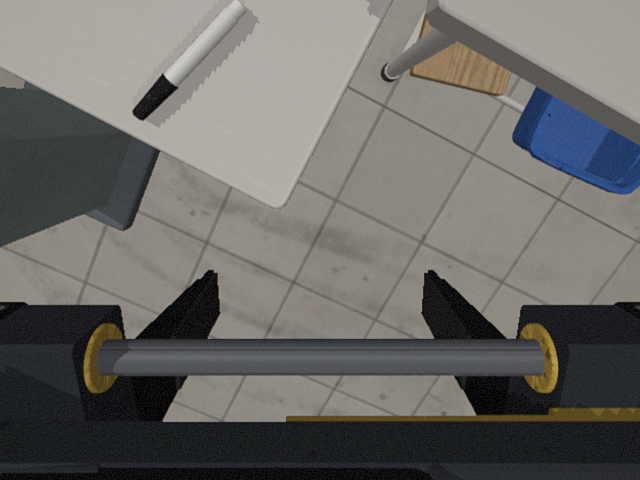

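The top view shows the stand at (290,228), the orange pin near (303,263) and a turquoise jar at (370,301). There are three lid candidates: (428,195), which stands alone on the table, and (383,85) and (378,118), which appear to sit on jars. I choose (428,195) and will check it in a crop.

```bash
python3 - <<'E'
from h import *
crop('top0',230,170,350,290,6,'c1') if 0 else crop('top0',235,175,345,280,5,'c1')
a=cv2.imread('pics/top0.png')[170:220,400:460];b=cv2.imread('pics/side0.png')[290:340,360:420]
cv2.imwrite('pics/c2.png',np.hstack([cv2.resize(a,None,fx=6,fy=6,interpolation=3),cv2.resize(b,None,fx=6,fy=6,interpolation=3)]))
crop('side0',270,190,390,290,6,'c3')
E
```

```text
(no output)
```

View pics/c1.png

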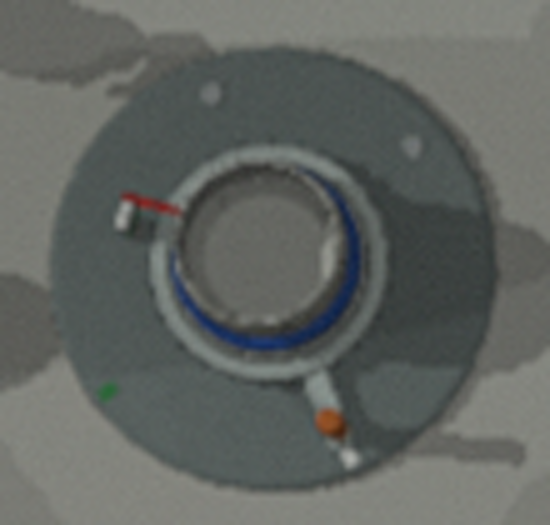

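View pics/c2.png

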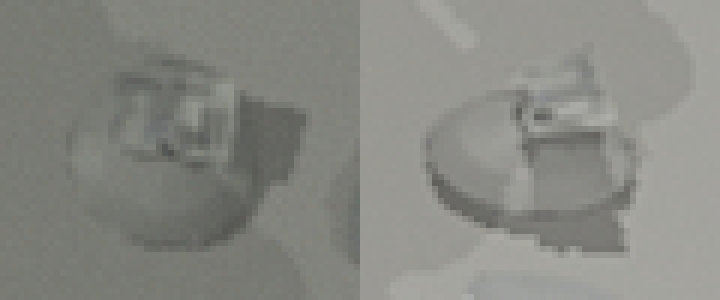

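View pics/c3.png

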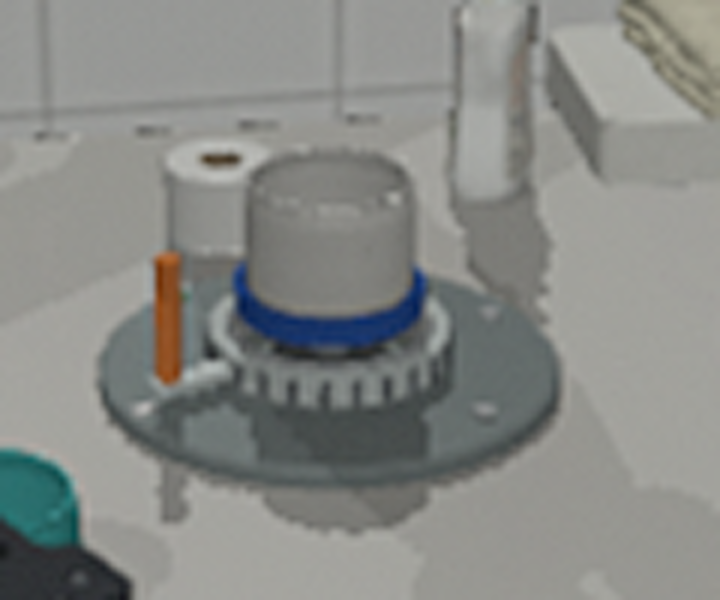

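The crops show the choice is a lid lying flat on the table, with a tag on its knob. The jar is open, the pin is near the white mark and the green mark is at about (256,253) in the top view. Next I compute positions.

```bash
python3 - <<'E'
from h import *
f=lambda x,y:(235+x/5-.4,175+y/5-.4)
C=[]
for (x,y) in [(51,265),(497,265),(273,46),(273,492)]: C.append(ray('top0',*f(x,y),.012))
C=np.array(C);print(C.round(4)); c=np.array([C[2:,0].mean(),C[:2,1].mean()]);print('c',c)
w=ray('top0',*f(348,458),.012)[:2]-c;g=ray('top0',*f(107,391),.012)[:2]-c
p=ray('top0',*f(328,416),.0935)[:2]-c
for n,a in(('w',w),('g',g),('p',p)):print(n,np.arctan2(a[1],a[0]),np.linalg.norm(a))
# side view pin top
print('side pin', ray('side0',270+167/6,190+257/6,.0935), p+c)
jr=[ray('top0',*f(x,y),.115) for x,y in[(177,250),(345,250),(262,163),(262,332)]];print(np.array(jr).round(4))
# lid
print('lid top', ray('top0',400+165/6,170+180/6,.01),'side',ray('side0',360+170/6,290+155/6,.01))
E
```

```text
[[ 0.5538  0.2093  0.012 ]
 [ 0.5512 -0.0324  0.012 ]
 [ 0.673   0.0885  0.012 ]
 [ 0.4298  0.0891  0.012 ]]
c [0.55137511 0.08846995]
w -2.7757601598259978 0.11105448447407788
g 2.2050326302724454 0.11194160078610818
p -2.770950535576836 0.09300251226624233
side pin [0.46332451 0.05207347 0.0935    ] [0.46468794 0.05478314]
[[0.5479 0.1295 0.115 ]
 [0.547  0.0446 0.115 ]
 [0.5919 0.0865 0.115 ]
 [0.5059 0.0866 0.115 ]]
lid top [ 0.62416413 -0.28664641  0.01      ] side [ 0.63629944 -0.29451341  0.01      ]
```

```bash
python3 - <<'E'
from h import *
delta([.40,-.25,.215],[np.pi,0,-1.7])
delta([.463,.053,.215],[np.pi,0,-1.7])
E
```

```text
shift mm [-247.5 -246.7   -0.9] rot deg [ 0.   0.1 33.9]
shift mm [-490.7 -438.1   -0.5] rot deg [ 0.   0.1 33.9]
```

Request:
{"fn": "play_rows", "kwargs": {"deltas": [[0,0,8,-45,-43,0,0],[0,0,16,-90,-86,0,60],[0,0,25,-135,-129,0,120],[0,0,34,-180,-172,0,120],[0,0,34,-225,-215,0,120]], "force": 15}}

```text
time: 0.78
eef_pos: [0.3817, -0.2823, 0.2138]
orientation: [3.141, 0.002, -1.704]
ft_force: [0.6, 0.2, 0.3]
grip_width: 0.639
```

```bash
python3 - <<'E'
from h import *
delta([.463,.053,.215],[np.pi,0,-1.7]);print(ctrl.sense()['joints'].round(2))
E
```

```text
shift mm [-343.1  -36.1   -0.7] rot deg [ 0.   0.1 -0.2]
[-0.75 -0.28  2.03  0.    1.39  0.95]
```

Request:
{"fn": "play_rows", "kwargs": {"deltas": [[0,0,0,-60,-7,0,120],[0,0,0,-120,-14,0,120],[0,0,0,-180,-21,0,120],[0,0,0,-240,-27,0,120],[0,0,0,-300,-33,0,120]]}}

```text
time: 1.4
eef_pos: [0.4542, 0.0127, 0.2143]
orientation: [-3.142, 0.002, -1.704]
ft_force: [0.7, -0.3, 0.4]
grip_width: 0.531
```

```bash
python3 - <<'E'
from h import *
delta([.463,.053,.215],[np.pi,0,-1.7]);print(ctrl.sense()['joints'].round(2))
shot('wrist','w1')
print(proj('w1',[.463,.053,.0935]))
E
```

```text
shift mm [-41.1  -3.4  -0.7] rot deg [-0.   0.1 -0.2]
[-0.09 -0.33  2.07  0.    1.4   1.61]
[265.89060573 222.14413644]
```

View pics/w1.png

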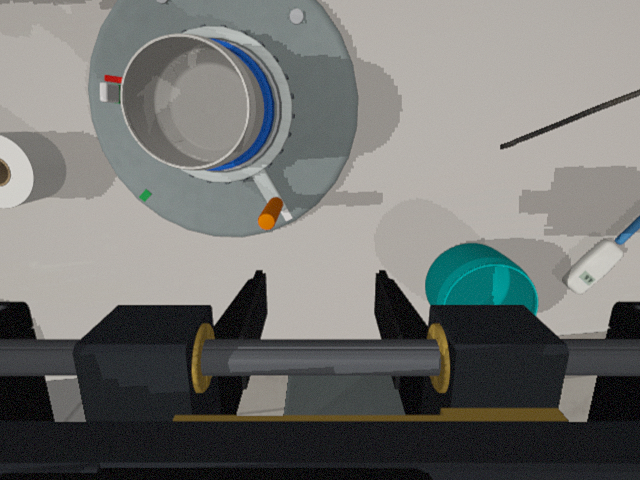

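The pin top appears at (266,221), against a predicted (266,222), so it agrees. The jar mouth centre is near (187,102) and the turquoise jar is clear.

```bash
python3 - <<'E'
from h import *
print(ray('w1',187,102,.115))
delta([.463,.053,.058],[np.pi,0,-1.7])
E
```

```text
[0.55352037 0.08600747 0.115     ]
shift mm [-33.8  -3.9 156.5] rot deg [0.  0.4 0.2]
```

Request:
{"fn": "play_rows", "kwargs": {"deltas": [[0,0.4,0,-34,-4,0,125],[0,0.4,0,-34,-4,40,125],[0,0.4,0,-34,-4,95,125],[0,0.4,0,-34,-4,140,125],[0,0.4,0,-34,-4,157,125]]}}

```text
time: 2.08
eef_pos: [0.4606, 0.0531, 0.0543]
orientation: [3.135, -0.001, -1.697]
ft_force: [0.1, -0.5, 0.1]
grip_width: 0.51
```

Request:
{"fn": "play_rows", "kwargs": {"deltas": [[0,0,0,0,0,0,255],[0,0,0,0,0,0,255],[0,0,0,0,0,0,255],[0,0,0,0,0,0,255],[0,0,0,0,0,0,255]], "force": 15}}

```text
time: 2.7
eef_pos: [0.4617, 0.0531, 0.0556]
orientation: [3.138, -0.0, -1.697]
ft_force: [0.7, 0.1, 4.3]
grip_width: 0.148
```

```bash
python3 - <<'E'
from h import *
s=ctrl.sense();print(s['grip_width'],s['eef_pos'],s['ft_force'],s['orientation'])
shot('wrist','w2')
E
```

```text
0.1480545319144108 [0.46174673 0.0530905  0.05561541] [0.72993961 0.093476   4.2811828 ] [ 3.13801775e+00 -4.41630541e-04 -1.69736369e+00]
```

View pics/w2.png

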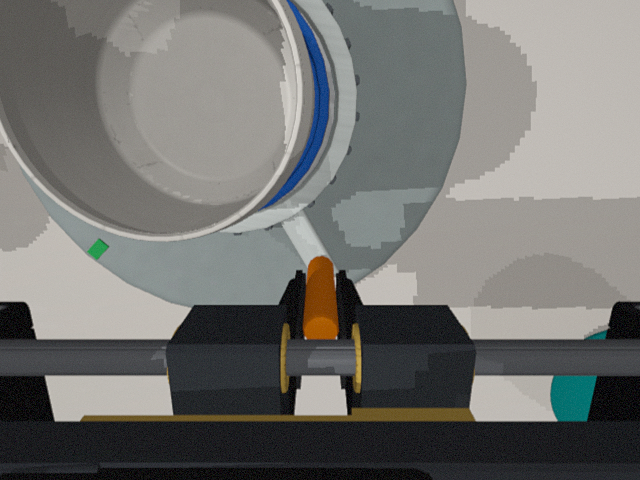

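The pin is gripped (opening 14 mm). Next is the arc.

```bash
cat > arc.py <<'E'
from h import *
import sys
c=np.array([.5515,.0875]);T=tool();p=T[:2,3]-c
a0=np.arctan2(p[1],p[0]);q=-(a0+2.776);q%=2*np.pi;q=(q+np.pi)%(2*np.pi)-np.pi
print('q',q,'r',np.hypot(*p),ctrl.sense()['ft_force'])
end=float(sys.argv[1])
for k in range(1,int(sys.argv[2])+1):
    a=a0-(end-q)*k/int(sys.argv[2]);w=np.append(c+.096*np.array([np.cos(a),np.sin(a)]),T[2,3])
    print((T[:3,:3].T@(w-T[:3,3])*1000).round(1),end=' ')
E
python3 arc.py 1.31 12
```

```text
q -0.0006036644620923681 r 0.09613766663863424 [-0.68804634 -0.07479371  5.49179383]
[-9.6  4.3  0. ] [-19.5   7.7   0. ] [-29.7  10.    0. ] [-40.1  11.1   0. ] [-50.6  11.2   0. ] [-61.  10.   0.] [-71.2   7.8  -0. ] [-81.2   4.4  -0. ] [-90.7  -0.   -0. ] [-99.6  -5.4  -0.1] [-1.08e+02 -1.18e+01 -1.00e-01] [-1.155e+02 -1.910e+01 -1.000e-01]
```

Request:
{"fn": "play_rows", "kwargs": {"deltas": [[0,0,0,-9.6,4.3,0,255],[0,0,0,-19.5,7.7,0,255],[0,0,0,-29.7,10,0,255],[0,0,0,-40,11,0,255],[0,0,0,-50.6,11.2,0,255]]}}

```text
time: 3.38
eef_pos: [0.4569, 0.1056, 0.0553]
orientation: [3.138, -0.0, -1.697]
ft_force: [-1.5, -2.0, 0.7]
grip_width: 0.145
```

```bash
python3 arc.py 1.31 9
```

```text
q 0.5541490741079889 r 0.09630379370928466 [-1.50848984 -2.02048018  0.73592772]
[-8.  -1.1 -0. ] [-15.9  -2.7  -0. ] [-23.7  -4.8  -0. ] [-31.2  -7.6  -0. ] [-38.5 -11.1  -0.1] [-45.5 -15.1  -0.1] [-52.1 -19.7  -0.1] [-58.3 -24.8  -0.1] [-64.1 -30.5  -0.1]
```

Request:
{"fn": "play_rows", "kwargs": {"deltas": [[0,0,0,-8,-1,0,255],[0,0,0,-16,-2.7,0,255],[0,0,0,-23.7,-4.8,0,255],[0,0,0,-31.2,-7.6,0,255],[0,0,0,-38.5,-11,0,255]]}}

```text
time: 4.0
eef_pos: [0.4728, 0.1427, 0.055]
orientation: [3.137, -0.001, -1.697]
ft_force: [0.8, -2.3, -0.1]
grip_width: 0.143
```

```bash
python3 arc.py 1.31 3
```

```text
q 0.9776284371915427 r 0.09614964848943297 [ 0.78181764 -2.26750599 -0.05306824]
[-9.  -5.6 -0. ] [-17.5 -12.1  -0.1] [-25.2 -19.4  -0.1]
```

Request:
{"fn": "play_rows", "kwargs": {"deltas": [[0,0,0,-9,-5.6,0,255],[0,0,0,-17.5,-12,0,255],[0,0,0,-25.2,-19.4,0,255],[0,0,0,-25.2,-19.4,0,255],[0,0,0,-25.2,-19.4,0,255]]}}

```text
time: 4.62
eef_pos: [0.4956, 0.1657, 0.055]
orientation: [3.138, 0.0, -1.697]
ft_force: [1.3, 0.8, -1.4]
grip_width: 0.146
```

```bash
python3 arc.py 1.31 1; python3 - <<'E'
from h import *
shot('top','t2'); crop('t2',235,175,345,280,5,'t2c')
shot('wrist','w3')
E
```

```text
q 1.3156610248480671 r 0.09615032960765953 [ 1.29429368  0.8442721  -1.40887316]
[0.5 0.3 0. ]
```

View pics/w3.png

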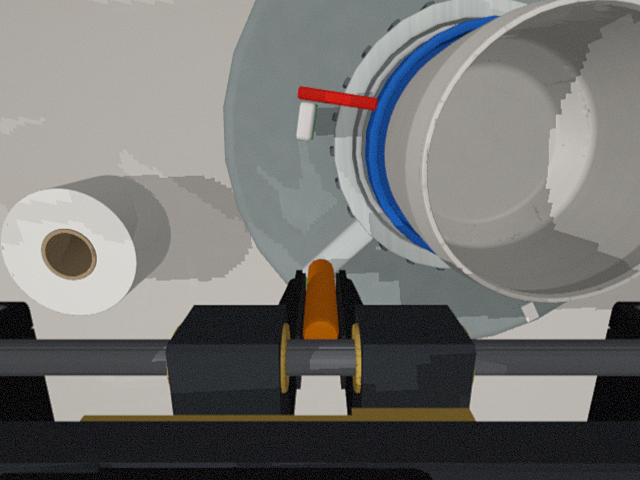

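View pics/t2c.png

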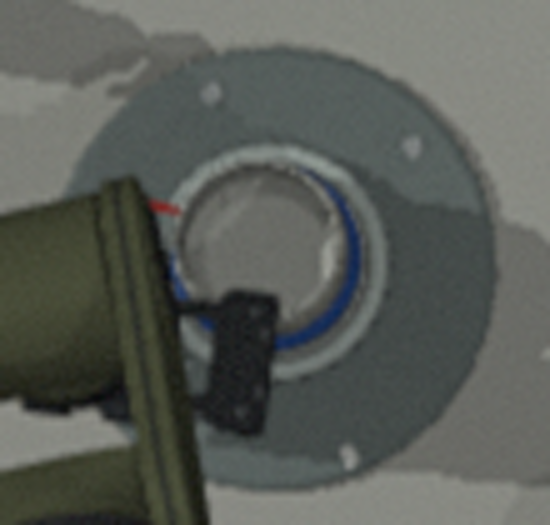

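The arm reads q about 1.31 by kinematics. I release and go straight up.

Request:
{"fn": "play_rows", "kwargs": {"deltas": [[0,0,0,0,0,0,180],[0,0,0,0,0,0,160],[0,0,0,0,0,0,150],[0,0,0,0,0,-40,150],[0,0,0,0,0,-100,150]]}}

```text
time: 5.35
eef_pos: [0.4938, 0.165, 0.1537]
orientation: [3.133, -0.002, -1.697]
ft_force: [1.2, -0.6, -0.3]
grip_width: 0.409
```

```bash
python3 - <<'E'
from h import *
s=ctrl.sense();print(s['grip_width'],s['joints'].round(2))
delta([.50,-.02,.25],[np.pi,0,-1.7]);delta([.56,-.25,.25],[np.pi,0,-1.7])
E
```

```text
0.4085670436028454 [ 0.22 -0.11  1.99  0.    1.27  1.92]
shift mm [182.9 -28.6 -96.3] rot deg [ 0.5 -0.1  0.2]
shift mm [ 403.5 -117.2  -96.7] rot deg [ 0.5 -0.1  0.2]
```

Request:
{"fn": "play_rows", "kwargs": {"deltas": [[0.5,0,0,0,0,-60,120],[0.5,0,0,45,0,-96,60],[0.5,0,0,105,0,-96,0],[0.5,0,0,165,-10,-96,0],[0.5,0,0,225,-20,-96,0]]}}

```text
time: 5.98
eef_pos: [0.4858, -0.0625, 0.2503]
orientation: [-3.14, -0.002, -1.697]
ft_force: [1.0, 0.1, 0.7]
grip_width: 0.878
```

Request:
{"fn": "play_rows", "kwargs": {"deltas": [[0,0,0,55,-10,0,0],[0,0,0,110,-20,0,0],[0,0,0,165,-30,0,0],[0,0,0,205,-40,0,0],[0,0,0,205,-40,0,0]]}}

```text
time: 6.6
eef_pos: [0.4993, -0.2732, 0.2503]
orientation: [-3.141, -0.002, -1.701]
ft_force: [0.4, 0.2, -0.1]
grip_width: 0.993
```

```bash
python3 - <<'E'
from h import *
s=ctrl.sense();print(s['grip_width'],s['joints'].round(2),s['eef_pos'])
shot('wrist','w4'); shot('top','t3'); crop('t3',235,175,345,280,5,'t3c')
E
```

```text
0.9934745023653422 [-0.59 -0.08  1.79 -0.    1.42  1.11] [ 0.49931266 -0.27321846  0.25032809]
```

View pics/w4.png

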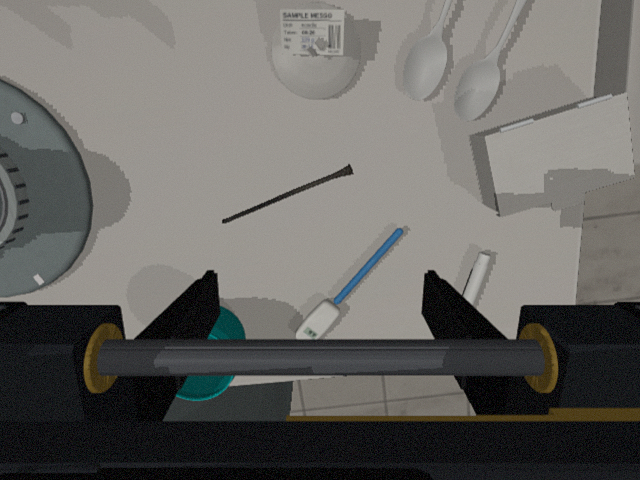

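View pics/t3c.png

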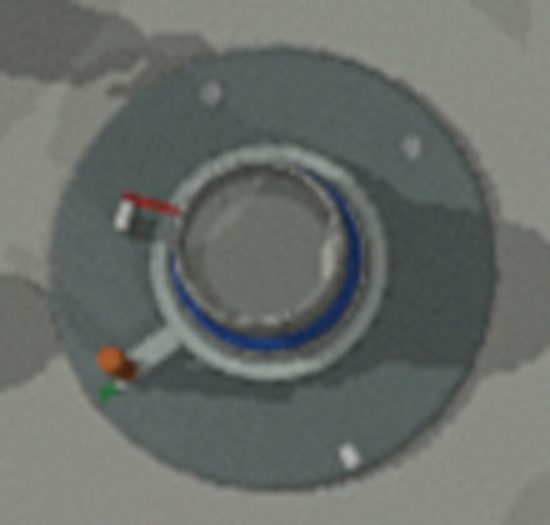

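The collar arm now lies at the green mark: pin top at crop (111,358), mark at (107,391). The lid is at (318,55) in the wrist view, with its tag over the knob. I move closer to get the knob direction.

```bash
python3 - <<'E'
from h import *
f=lambda x,y:(235+x/5-.4,175+y/5-.4)
p=ray('t3',*f(111,356),.0935)[:2]-[.5515,.0878];a=np.arctan2(p[1],p[0]);print(2*np.pi-2.776-a, np.hypot(*p))
print(ray('w4',317,58,.005)); delta([.60,-.285,.25],[np.pi,0,-1.7])
E
```

```text
1.3210281200317668 0.0953133175581347
[ 0.63349512 -0.28805809  0.005     ]
shift mm [   1.4 -101.5    0.5] rot deg [-0.  -0.1  0.1]
```

Request:
{"fn": "play_rows", "kwargs": {"deltas": [[0,0,0,0,-40,0,0],[0,0,0,0,-80,0,0],[0,0,0,0,-80,0,0],[0,0,0,0,-80,0,0],[0,0,0,0,-80,0,0]]}}

```text
time: 7.32
eef_pos: [0.5782, -0.2802, 0.2509]
orientation: [-3.141, -0.001, -1.697]
ft_force: [-0.7, 0.3, -0.1]
grip_width: 1.001
```

```bash
python3 - <<'E'
from h import *
s=ctrl.sense();print(s['joints'].round(2),s['eef_pos'])
shot('wrist','w5');crop('w5',220,80,420,260,4,'w5c')
E
```

```text
[-0.53  0.09  1.63 -0.    1.42  1.16] [ 0.57818175 -0.28024934  0.25093221]
```

View pics/w5c.png

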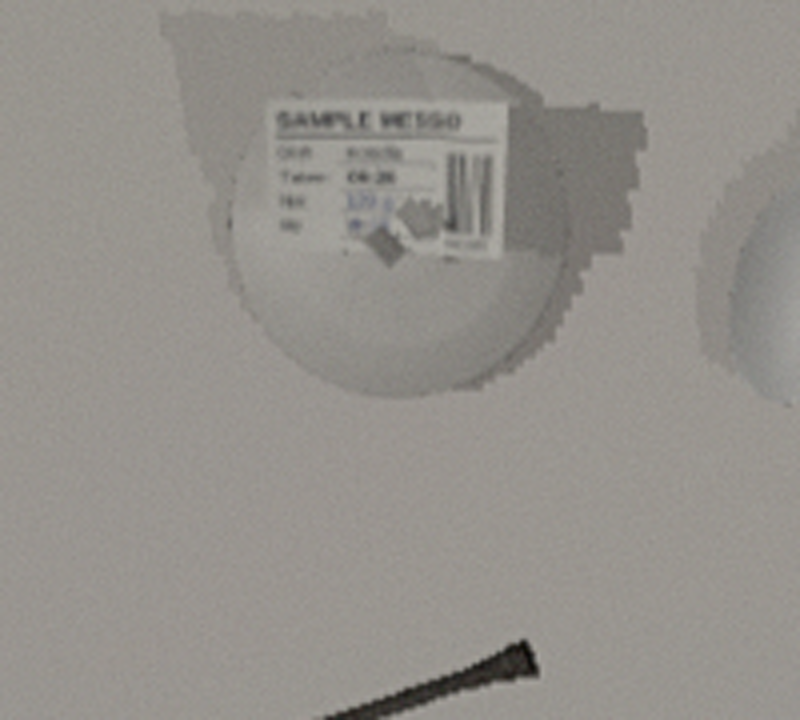

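The lid crop shows the two leaf tops poking through the tag at crop (385,245) and (422,215). I take a closer view to get the angle.

```bash
python3 - <<'E'
from h import *
g=lambda x,y:(220+x/4-.4,80+y/4-.4)
a=ray('w5',*g(385,246),.035);b=ray('w5',*g(424,217),.034);print(a,b,np.linalg.norm(a-b),np.arctan2(*(b-a)[1::-1]))
e=[ray('w5',*g(x,y),.0055) for x,y in[(231,225),(570,230),(400,48),(400,398)]];print(np.array(e).round(4))
crop('w5',295,115,345,155,16,'w5d')
E
```

```text
[ 0.63651707 -0.28384366  0.035     ] [ 0.64194135 -0.29383341  0.034     ] 0.011411308164811465 -1.0733552084752886
[[ 0.6451 -0.2452  0.0055]
 [ 0.6331 -0.3306  0.0055]
 [ 0.6819 -0.2932  0.0055]
 [ 0.5961 -0.2823  0.0055]]
```

View pics/w5d.png

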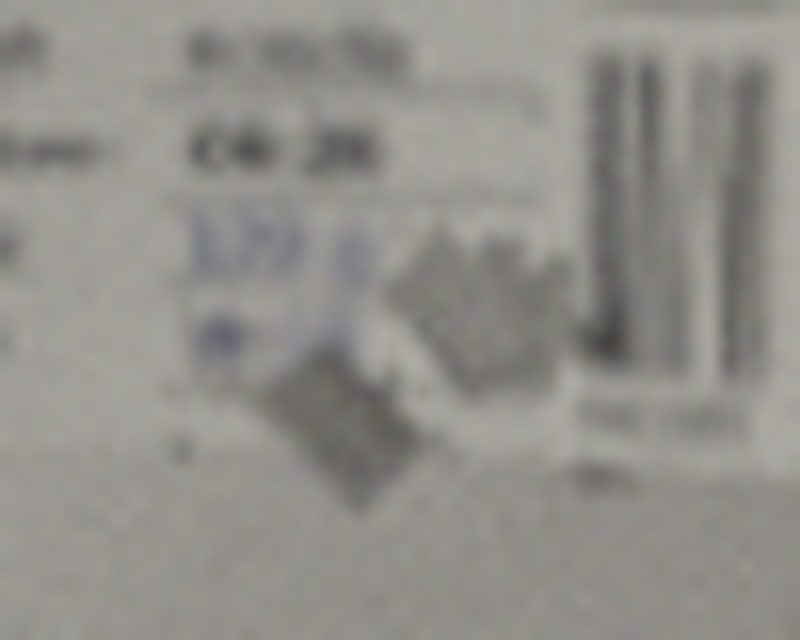

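```bash
python3 - <<'E'
from h import *
delta([.639,-.2885,.10],[np.pi,0,-2.58])
E
```

```text
shift mm [ 1.000e-01 -6.120e+01  1.511e+02] rot deg [-0.1 -0.  50.6]
```

Request:
{"fn": "play_rows", "kwargs": {"deltas": [[0,0,10,0,-30,0,60],[0,0,20,0,-61,40,120],[0,0,30,0,-61,80,120],[0,0,40,0,-61,120,120],[0,0,50.5,0,-61,151,120]]}}

```text
time: 8.0
eef_pos: [0.6377, -0.288, 0.0983]
orientation: [-3.141, -0.001, -2.585]
ft_force: [0.2, -0.3, 0.0]
grip_width: 0.553
```

```bash
python3 - <<'E'
from h import *
shot('wrist','w6');delta([.639,-.2885,.022],[np.pi,0,-2.58]);shot('side','s6');crop('s6',330,250,460,350,6,'s6c')
print(proj('w6',[.639,-.2885,.035]))
E
```

```text
shift mm [-2.6 -3.9 71.2] rot deg [ 0.4 -0.3 -0.5]
[318.8372946  249.22913049]
```

View pics/w6.png

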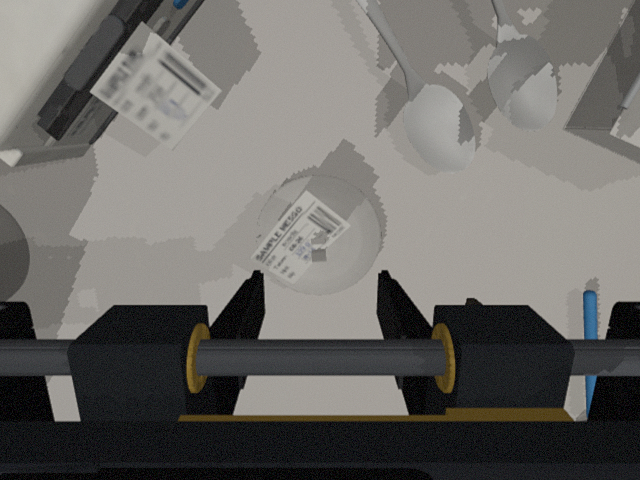

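View pics/s6c.png

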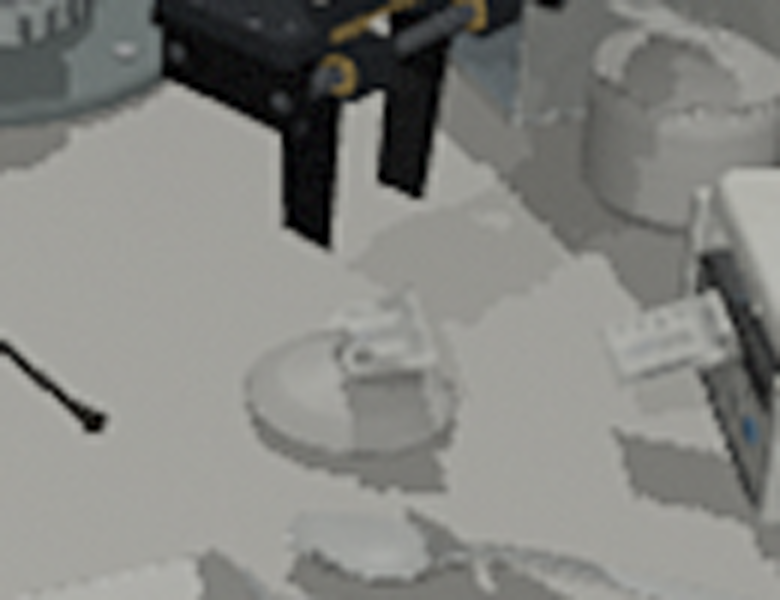

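The knob shows at (319,252), against a projection of (319,249), and the leaves are square to the jaws. I descend.

Request:
{"fn": "play_rows", "kwargs": {"deltas": [[0,0,0,-1,-2,0,140],[0,0,0,-1,-2,35,140],[0,0,0,-1,-2,55,140],[0,0,0,-1,-2,66,140],[0,0,0,-1,-2,66,140]]}}

```text
time: 8.72
eef_pos: [0.6367, -0.2878, 0.0288]
orientation: [3.135, -0.005, -2.579]
ft_force: [0.7, -0.1, 0.6]
grip_width: 0.453
```

```bash
python3 - <<'E'
from h import *
shot('wrist','w7');crop('w7',220,150,420,300,4,'w7c');delta([.639,-.2885,.023],[np.pi,0,-2.58]);print(ctrl.sense()['ft_force'])
E
```

```text
shift mm [-1.2 -1.3  6.7] rot deg [ 0.3 -0.2  0.1]
[ 0.68281059 -0.45161424  0.50262042]
```

View pics/w7c.png

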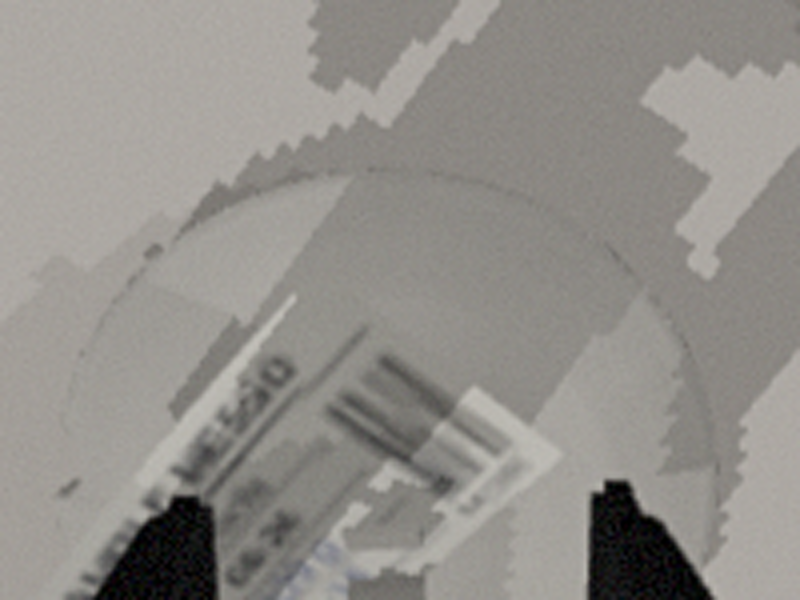

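The knob at crop (390,550) is centred between the pads (213 and 590).

Request:
{"fn": "play_rows", "kwargs": {"deltas": [[0.3,-0.2,0,-1,-1.3,4,140],[0.3,-0.2,0,-1,-1.3,6.5,140],[0.3,-0.2,0,-1,-1.3,6.5,200],[0.3,-0.2,0,-1,-1.3,6.5,255],[0.3,-0.2,0,-1,-1.3,6.5,255]], "force": 30}}

```text
time: 9.4
eef_pos: [0.6389, -0.2887, 0.0234]
orientation: [-3.141, -0.0, -2.579]
ft_force: [-0.0, 0.4, -0.0]
grip_width: 0.188
```

Request:
{"fn": "play_rows", "kwargs": {"deltas": [[0,0,0,0,0,0,255],[0,0,0,0,0,0,255],[0,0,0,0,0,0,255],[0,0,0,0,0,-10,255],[0,0,0,0,0,-25,255]]}}

```text
time: 10.02
eef_pos: [0.6386, -0.2885, 0.0487]
orientation: [3.141, -0.001, -2.579]
ft_force: [0.8, 0.1, -0.2]
grip_width: 0.086
```

```bash
python3 - <<'E'
from h import *
s=ctrl.sense();print(s['grip_width'],s['eef_pos'],s['ft_force'])
shot('wrist','w8');shot('side','s8');crop('s8',330,230,460,330,6,'s8c')
E
```

```text
0.08621502590116174 [ 0.63861554 -0.28850296  0.04872915] [ 0.79363994  0.14131345 -0.23480957]
```

View pics/w8.png

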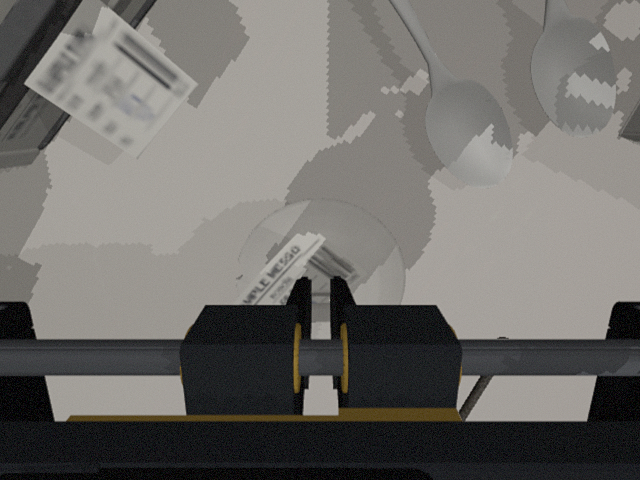

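View pics/s8c.png

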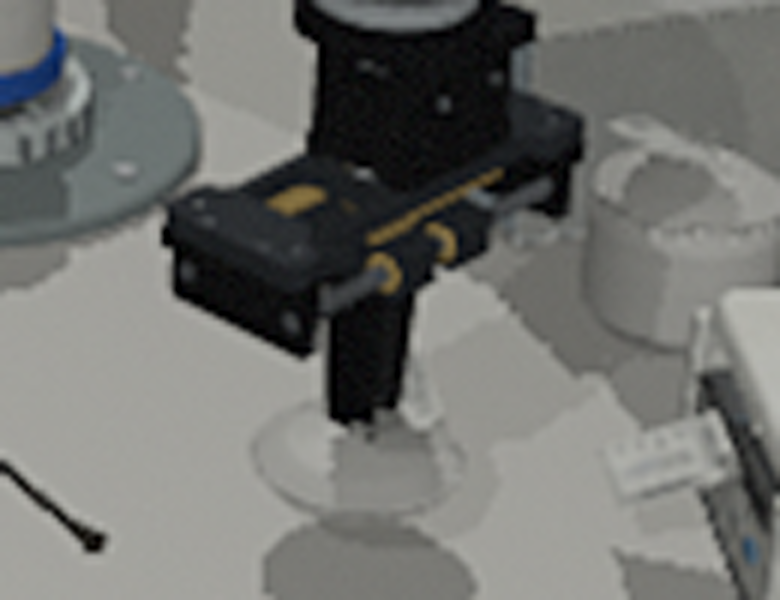

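The lid is lifted and level in the side view. Next I refine the jar centre from the earlier wrist views and the arc.

```bash
python3 - <<'E'
from h import *
from scipy.optimize import least_squares
P=np.array([(.4617,.0531),(.4569,.1056),(.4728,.1427),(.4956,.1657)])
r=least_squares(lambda c:np.hypot(*(P-c).T)-.096,[.55,.088]);print(r.x,r.fun)
crop('w1',100,20,280,190,4,'w1j');crop('w3',350,0,640,320,2.7,'w3j')
E
```

```text
[0.55127395 0.0874978 ] [-4.84448110e-05  9.43923962e-05 -5.49941559e-05 -4.30537273e-06]
```

View pics/w1j.png

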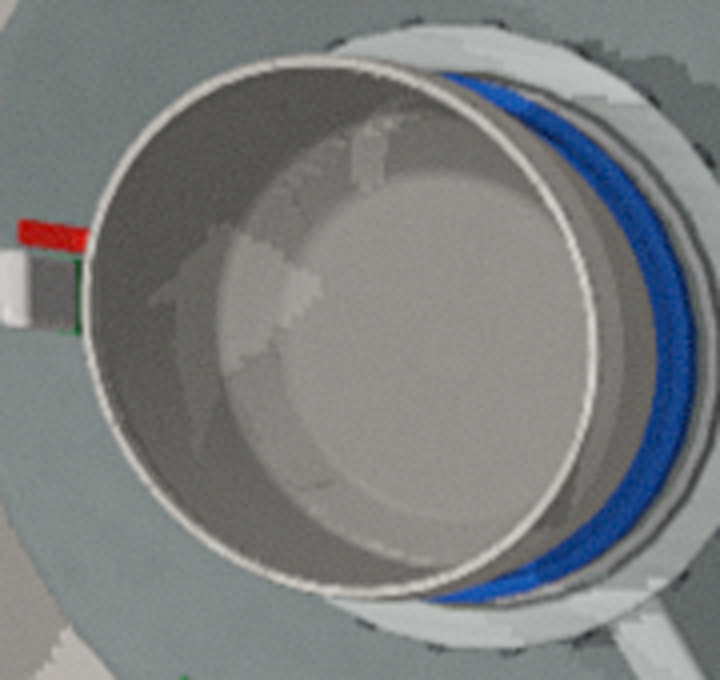

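```bash
python3 - <<'E'
from h import *
from scipy.optimize import least_squares
t=np.linspace(0,2*np.pi,721)
def fit(fn,bb):
    m=[i for i in range(4) if bb[i] is not None]
    def f(c):
        q=np.array([proj(fn,[c[0]+c[2]*np.cos(a),c[1]+c[2]*np.sin(a),.115]) for a in t[::4]])
        e=[q[:,0].min(),q[:,0].max(),q[:,1].min(),q[:,1].max()];return [e[i]-bb[i] for i in m]
    r=least_squares(f,[.551,.0875,.0445],x_scale=[.01,.01,.01],diff_step=1e-3);return r.x,np.round(r.fun,2)
k=.375
print(fit('w1',[100+84/4-k,100+599/4-k,20+55/4-k,20+600/4-k]))
j=.4
print(fit('top0',[235+177/5-j,235+345/5-j,175+163/5-j,175+332/5-j]))
E
```

```text
(array([0.55215049, 0.08746691, 0.04151947]), array([-0.34,  0.34,  0.31, -0.34]))
(array([0.54886951, 0.08706663, 0.04273385]), array([-0.11,  0.11,  0.11, -0.11]))
```

Request:
{"fn": "play_rows", "kwargs": {"deltas": [[0,0,0,0,0,-50,255],[0,0,0,0,0,-100,255],[0,0,0,0,0,-151,255],[0,0,0,0,0,-156,255],[0,0,0,0,0,-156,255]]}}

```text
time: 10.75
eef_pos: [0.64, -0.2892, 0.208]
orientation: [-3.136, 0.003, -2.579]
ft_force: [-0.5, -0.4, -1.3]
grip_width: 0.086
```

```bash
python3 - <<'E'
from h import *
print(tool()[:3,3]);delta([.5514,.0875,.20],[np.pi,0,-2.1]);
shot('wrist','w9');crop('w9',200,160,440,340,3.3,'w9c')
E
```

```text
[ 0.64002077 -0.28916672  0.20801862]
shift mm [-126.1  365.9    6.4] rot deg [ -0.3   0.1 -27.4]
```

View pics/w9c.png

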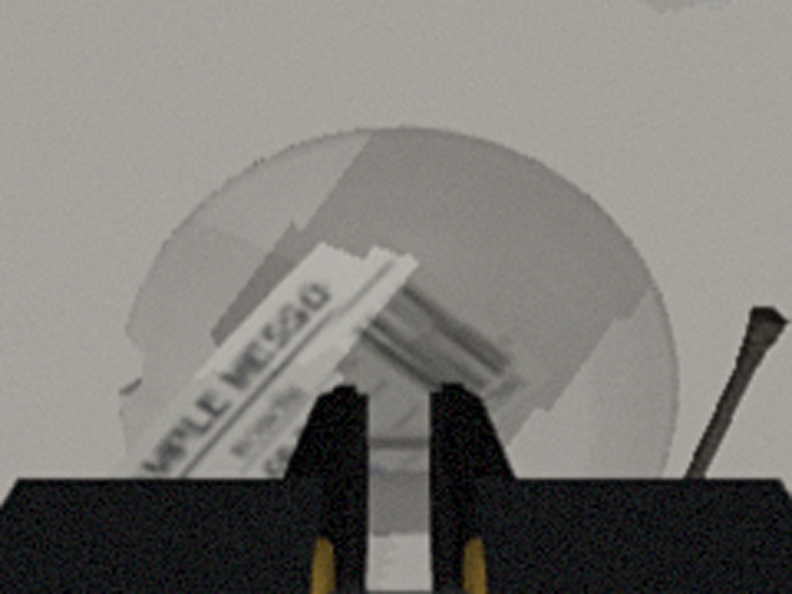

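```bash
python3 - <<'E'
from h import *
T=tool();t=np.linspace(0,2*np.pi,361)
for dy in(-.003,0,.003):
  for dz in (.0175,.0145):
    q=np.array([proj('w9',(T@np.array([.043*np.cos(a),dy+.043*np.sin(a),dz,1]))[:3]) for a in t]);print(dy,dz,q.min(0),q.max(0))
E
```

```text
-0.003 0.0175 [236.72422278 190.46657671] [405.68766321 348.46509322]
-0.003 0.0145 [235.50409669 191.54700283] [406.9223577  351.58561299]
0 0.0175 [237.06000185 196.63354583] [405.33728903 353.35098877]
0 0.0145 [235.8497593  197.80377509] [406.56182604 356.52596245]
0.003 0.0175 [237.39306516 202.74773023] [404.98974942 358.19963456]
0.003 0.0145 [236.19258592 204.00617676] [406.20425317 361.42813589]
```

Request:
{"fn": "play_rows", "kwargs": {"deltas": [[0,0,-5,-17,50,0,255],[0,0,-10,-35,102,0,255],[0,0,-15,-53,154,0,255],[0,0,-20,-71,206,0,255],[0,0,-27,-89,258,0,255]]}}

```text
time: 11.42
eef_pos: [0.5749, -0.0213, 0.2025]
orientation: [3.14, -0.002, -2.104]
ft_force: [0.7, 0.6, 0.4]
grip_width: 0.089
```

```bash
python3 - <<'E'
from h import *
delta([.5514,.0875,.19],[np.pi,0,-2.1])
E
```

```text
shift mm [-81.8  75.5  12.4] rot deg [ 0.1 -0.1 -0.2]
```

Request:
{"fn": "play_rows", "kwargs": {"deltas": [[0.1,-0.1,0,-38,35,0,255],[0.1,-0.1,0,-70,65,5,255],[0.1,-0.1,0,-81.8,75.5,10,255],[0.1,-0.1,0,-81.8,75.5,12.4,255],[0.1,-0.1,0,-81.8,75.5,12.4,255]]}}

```text
time: 12.05
eef_pos: [0.5513, 0.0863, 0.189]
orientation: [3.141, -0.002, -2.105]
ft_force: [0.4, 1.1, 0.3]
grip_width: 0.081
```

```bash
python3 - <<'E'
from h import *
print(tool()[:3,3]);delta([.5514,.0875,.145],[np.pi,0,-2.1])
shot('wrist','w10');shot('side','s10');crop('s10',270,160,400,270,6,'s10c')
E
```

```text
[0.5513309  0.08625898 0.18902431]
shift mm [-1.2  0.5 44. ] rot deg [ 0.  -0.1 -0.3]
```

View pics/w10.png

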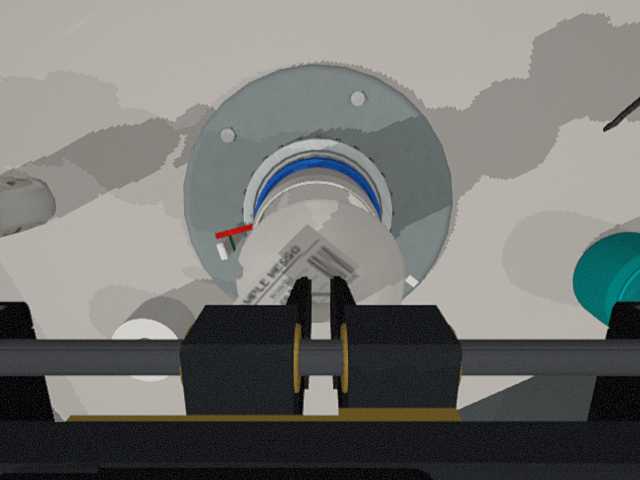

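View pics/s10c.png

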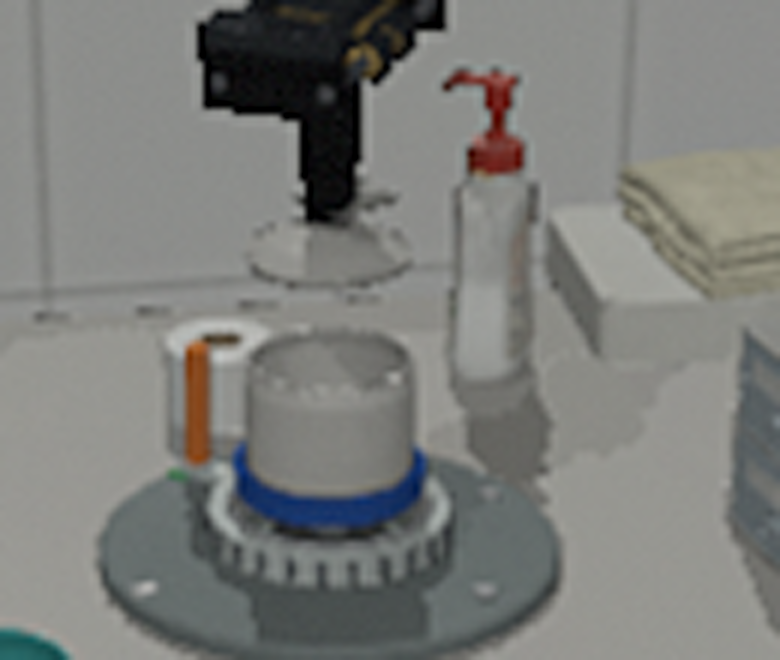

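The lid and jar are aligned in the side view (crop x 330 against 328.5) and in the wrist view (321 against 319). I descend.

Request:
{"fn": "play_rows", "kwargs": {"deltas": [[0,0,0,-1.2,0.5,15,255],[0,0,0,-1.2,0.5,30,255],[0,0,0,-1.2,0.5,43,255],[0,0,0,-1.2,0.5,44,255],[0,0,0,-1.2,0.5,44,255]]}}

```text
time: 12.78
eef_pos: [0.552, 0.0875, 0.1459]
orientation: [-3.141, -0.001, -2.106]
ft_force: [-0.1, -0.1, -0.9]
grip_width: 0.086
```

```bash
python3 - <<'E'
from h import *
print(tool()[:3,3],ctrl.sense()['ft_force']);delta([.5514,.0875,.140],[np.pi,0,-2.1])
shot('wrist','w11');crop('w11',200,130,440,310,3.3,'w11c');shot('side','s11');crop('s11',290,170,370,250,9,'s11c')
E
```

```text
[0.5520346  0.08745114 0.14587648] [-0.12683436 -0.10156168 -0.86171423]
shift mm [0.3 0.6 5.9] rot deg [-0.  -0.  -0.3]
```

View pics/w11c.png

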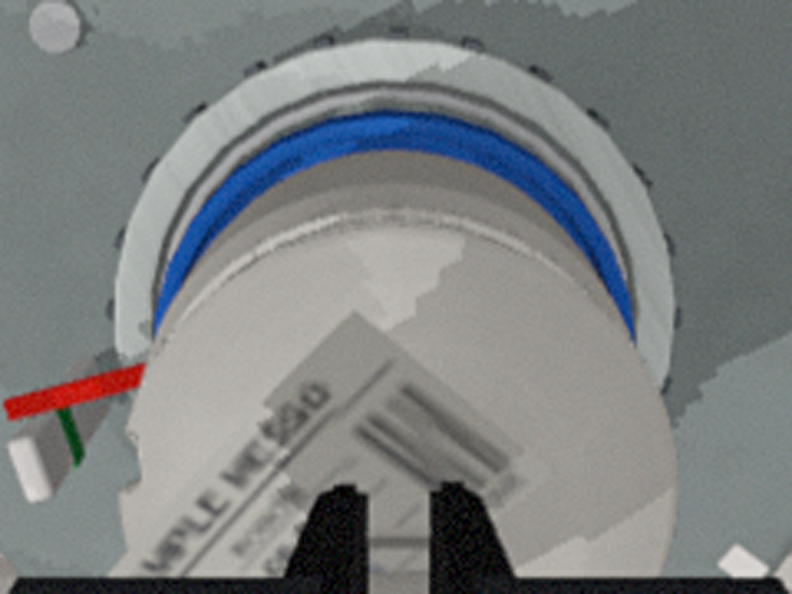

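View pics/s11c.png

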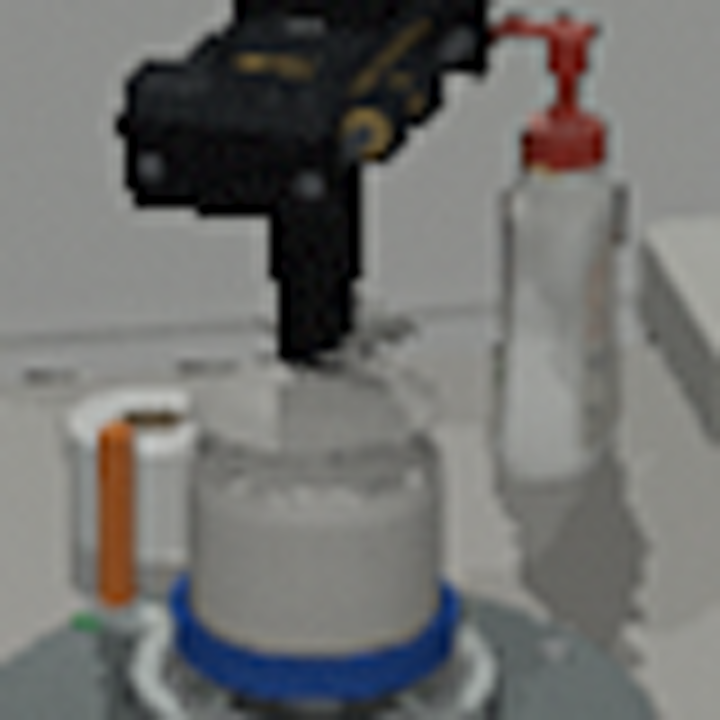

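```bash
python3 - <<'E'
from h import *
from scipy.optimize import least_squares
t=np.linspace(0,2*np.pi,361);T=tool()
k=.35;X=lambda x:200+x/3.3-k;Y=lambda y:130+y/3.3-k
def fit(r,z,bb):
    def f(c):
        q=np.array([proj('w11',(c[0]+r*np.cos(a),c[1]+r*np.sin(a),z)) for a in t])
        e=[q[:,0].min(),q[:,0].max(),q[:,1].min()];return [e[i]-bb[i] for i in range(3)]
    r=least_squares(f,[.551,.0875],diff_step=1e-3);return r.x.round(4),np.round(r.fun,1)
print('collar',fit(.0635,.033,[X(114),X(675),Y(39)]))
print('lid',fit(.043,.128,[X(121),X(677),Y(226)]),T[:3,3])
for r in(.0415,.0445):
  q=np.array([proj('w11',(.5514+r*np.cos(a),.0875+r*np.sin(a),.115)) for a in t]);print(r,q[:,1].min(),Y(210))
E
```

```text
collar (array([0.5522, 0.0881]), array([-1.1,  1.1,  0.1]))
lid (array([0.5509, 0.0878]), array([-0.4,  0.4,  0. ])) [0.55243758 0.08751643 0.14660989]
0.0415 195.08921219478066 193.28636363636363
0.0445 189.26766272805042 193.28636363636363
```

```bash
python3 - <<'E'
from h import *
print(tool()[:3,3],ctrl.sense()['ft_force']);delta([.5521,.0873,.134],[np.pi,0,-2.1])
E
```

```text
[0.55243758 0.08751643 0.14660989] [ 0.17915858  0.83069193 -0.61609887]
shift mm [ 0.4  0.2 12.6] rot deg [-0.1  0.  -0.3]
```

Request:
{"fn": "play_rows", "kwargs": {"deltas": [[0,0,0,0.4,0.2,4,255],[0,0,0,0.4,0.2,7,255],[0,0,0,0.4,0.2,9.5,255],[0,0,0,0.4,0.2,11.5,255],[0,0,0,0.4,0.2,12.6,255]]}}

```text
time: 13.5
eef_pos: [0.552, 0.0873, 0.1338]
orientation: [-3.14, 0.0, -2.106]
ft_force: [0.5, 0.2, -0.7]
grip_width: 0.086
```

```bash
python3 - <<'E'
from h import *
s=ctrl.sense();print(tool()[:3,3],s['ft_force'],s['moment'])
shot('wrist','w12');crop('w12',200,130,440,310,3.3,'w12c');shot('side','s12');crop('s12',290,170,370,250,9,'s12c')
E
```

```text
[0.55199007 0.08725458 0.13380351] [ 0.50910654  0.18142349 -0.65187672] [0.06681994 0.02853177 0.00357163]
```

View pics/w12c.png

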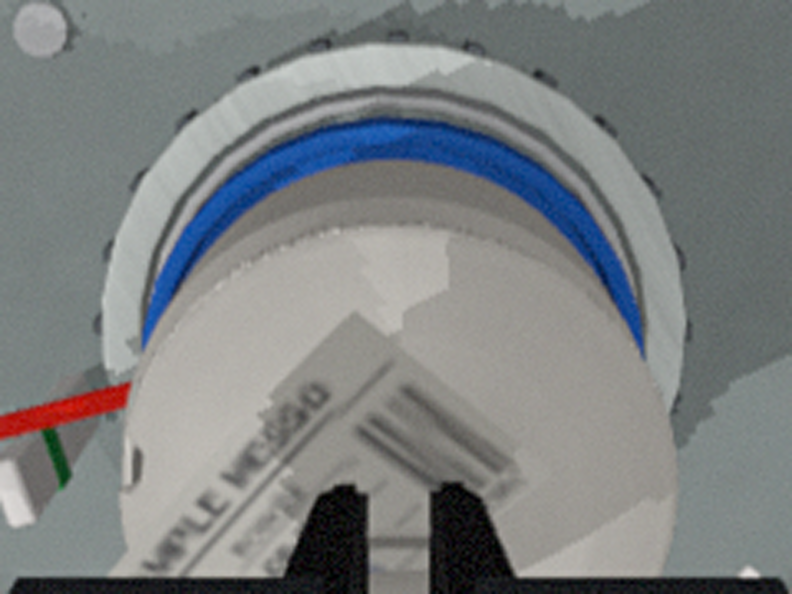

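View pics/s12c.png

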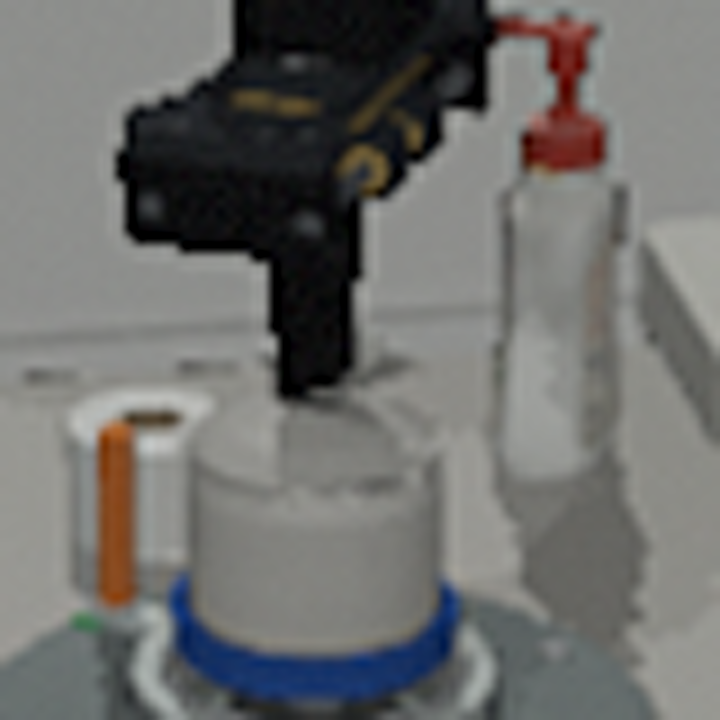

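There is no contact force with the spigot bottom 5 mm below the rim level, and both views show the lid inside the mouth. I press slowly.

Request:
{"fn": "play_rows", "kwargs": {"deltas": [[0,0,0,0,0,1,255],[0,0,0,0,0,2,255],[0,0,0,0,0,3,255],[0,0,0,0,0,4,255],[0,0,0,0,0,5,255]]}}

```text
time: 14.22
eef_pos: [0.5522, 0.0873, 0.1293]
orientation: [-3.14, 0.0, -2.105]
ft_force: [-0.9, -0.9, 3.9]
grip_width: 0.084
```

```bash
python3 - <<'E'
from h import *
s=ctrl.sense();print(tool()[:3,3],s['ft_force'],s['moment'],s['grip_width'],s['orientation'])
E
```

```text
[0.55221722 0.08726905 0.12929808] [-0.92818078 -0.90961536  3.94040692] [ 0.01222807  0.30190699 -0.02286162] 0.08447649118545922 [-3.14005667e+00  2.74036620e-04 -2.10549440e+00]
```

Request:
{"fn": "play_rows", "kwargs": {"deltas": [[0,0,0,0,0,1.2,255],[0,0,0,0,0,2.4,255],[0,0,0,0,0,3.6,255],[0,0,0,0,0,4.8,255],[0,0,0,0,0,6,255]]}}

```text
time: 14.85
eef_pos: [0.5524, 0.0873, 0.1243]
orientation: [-3.14, 0.0, -2.105]
ft_force: [-3.5, -0.5, 9.4]
grip_width: 0.086
```

Request:
{"fn": "play_rows", "kwargs": {"deltas": [[0,0,0,0,0,0,255],[0,0,0,0,0,0,255],[0,0,0,0,0,0,255],[0,0,0,0,0,0,255],[0,0,0,0,0,0,255]]}}

```text
time: 15.48
eef_pos: [0.5524, 0.0873, 0.1252]
orientation: [-3.14, 0.0, -2.105]
ft_force: [-4.2, -0.6, 7.6]
grip_width: 0.084
```

```bash
python3 - <<'E'
from h import *
s=ctrl.sense();print(tool()[:3,3],s['ft_force'],s['moment'],s['grip_width'],s['orientation'])
shot('wrist','w13');crop('w13',160,130,440,340,2.8,'w13c');shot('side','s13');crop('s13',280,170,370,260,8,'s13c')
print(ctrl.sense()['ft_force']);shot('top','t13');crop('t13',235,175,345,280,5,'t13c')
print(ctrl.sense()['ft_force'],ctrl.sense()['eef_pos'])
E
```

```text
[0.55240471 0.08728095 0.12522957] [-4.23895623 -0.56559169  7.5850261 ] [-0.00183516  0.79789357 -0.00337318] 0.08433602996127328 [-3.13991879e+00  2.62117714e-04 -2.10538015e+00]
[-3.84474525 -0.17934078  8.51514096]
[-2.49165957 -0.89872881  7.68715002] [0.55241684 0.08728661 0.12524095]
```

View pics/w13c.png

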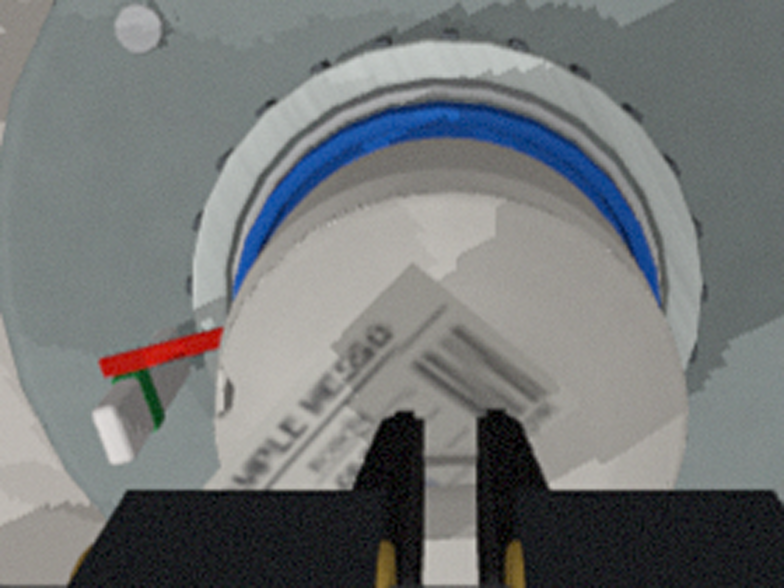

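View pics/s13c.png

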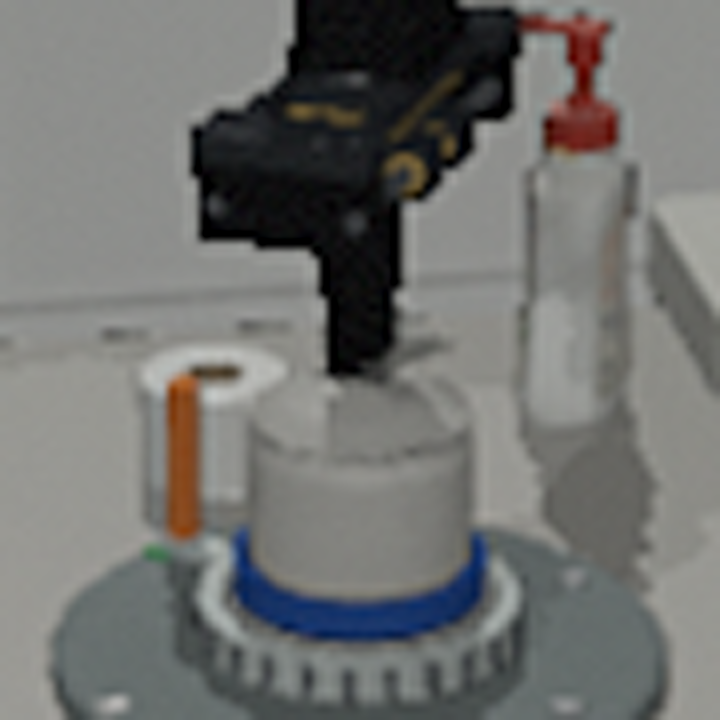

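View pics/t13c.png

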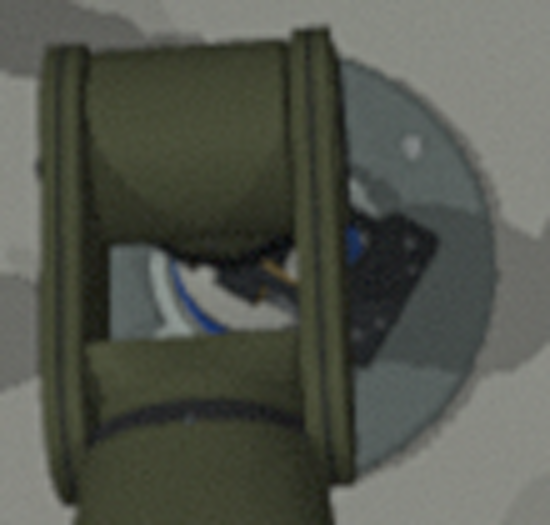

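The lid is fully seated with no gap at the rim, and the force is about 8 N with a sideways load of about -3.5 N in x. I shift slightly towards -x and press about 2 mm further.

Request:
{"fn": "play_rows", "kwargs": {"deltas": [[0,0,0,0.1,0.2,0.8,255],[0,0,0,0.2,0.4,1.6,255],[0,0,0,0.4,0.7,2.4,255],[0,0,0,0.4,0.7,2.9,255],[0,0,0,0.4,0.7,2.9,255]]}}

```text
time: 16.25
eef_pos: [0.5523, 0.0873, 0.1239]
orientation: [-3.138, 0.001, -2.105]
ft_force: [-2.7, -0.0, 8.7]
grip_width: 0.088
```

```bash
python3 - <<'E'
from h import *
F=[]
for i in range(6):
  s=ctrl.sense();F.append(s['ft_force']);shot('side' if i%2 else 'wrist','f%d'%i)
print(np.round(F,1),s['eef_pos'],s['moment'],s['grip_width'],s['time'])
crop('f4',160,130,440,340,2.8,'f4c');crop('f5',280,170,370,260,8,'f5c')
E
```

```text
[[-2.7 -0.   8.7]
 [-3.1 -0.7  8.3]
 [-3.2 -0.2  8.5]
 [-2.2 -0.5  9.1]
 [-3.1 -0.4  8.8]
 [-3.6 -1.1  8.5]] [0.55233052 0.08727213 0.12392291] [0.01678583 0.56905153 0.04610753] 0.0874208884731151 16.5
```

View pics/f4c.png

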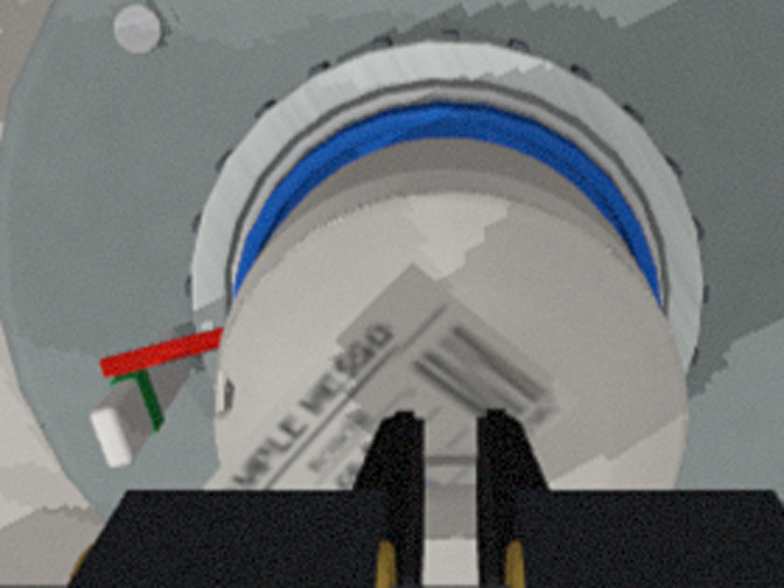

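View pics/f5c.png

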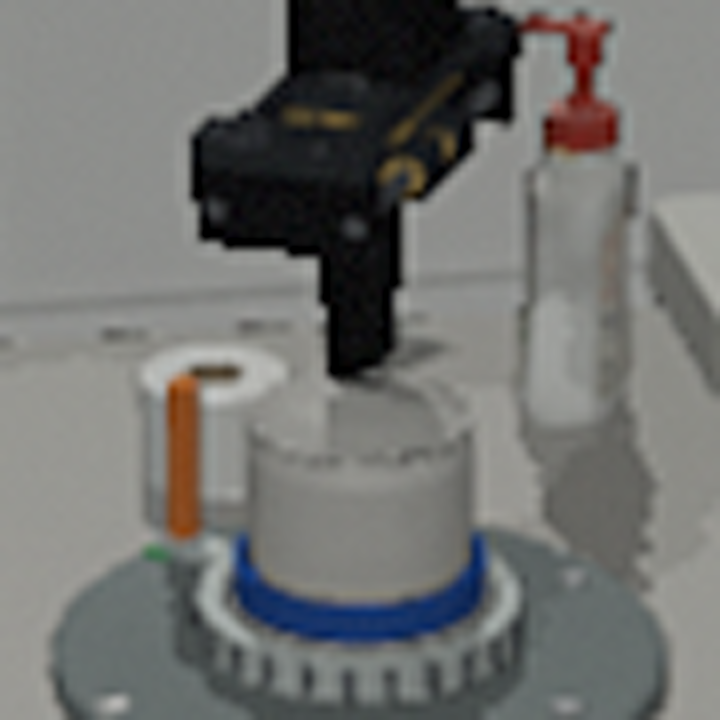

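Request:
{"fn": "play_rows", "kwargs": {"deltas": [[0,0,0,0.2,0.4,1.4,255],[0,0,0,0.5,0.8,1.9,255],[0,0,0,0.7,1.2,2.4,255],[0,0,0,0.8,1.4,2.6,255],[0,0,0,0.8,1.4,2.6,255]]}}

```text
time: 17.18
eef_pos: [0.5523, 0.0873, 0.1235]
orientation: [-3.135, 0.003, -2.105]
ft_force: [-2.7, -0.0, 10.4]
grip_width: 0.086
```

```bash
python3 - <<'E'
from h import *
F=[]
for i in range(6):
  s=ctrl.sense();F.append(s['ft_force']);shot('side' if i%2 else 'wrist','g%d'%i)
print(np.round(F,1),s['eef_pos'],s['orientation'],s['moment'],s['grip_width'],s['time'])
a=cv2.imread('pics/s10.png',0);b=cv2.imread('pics/g5.png',0)
# jar body/nest patch tracking: s10 unloaded -> g5
t=a[226:246,312:340];t=cv2.resize(t,None,fx=8,fy=8,interpolation=2);S=cv2.resize(b[214:258,304:348],None,fx=8,fy=8,interpolation=2)
m=cv2.matchTemplate(S,t,cv2.TM_CCOEFF_NORMED);_,v,_,l=cv2.minMaxLoc(m);d=(np.array(l)/8+[304,214]-[312,226]);print('shift px',d,v)
p=np.array([.53,.05,.05]);print('px per mm down',(proj('g5',p-[0,0,.01])-proj('g5',p))/10)
E
```

```text
[[-2.7 -0.  10.4]
 [-1.1 -1.2  9.6]
 [-1.8 -0.1  9.9]
 [-1.7 -0.   9.3]
 [-1.7 -0.4 10.2]
 [-0.9 -1.2  9.7]] [0.552269   0.08728933 0.1234984 ] [-3.13514712e+00  3.02622135e-03 -2.10536160e+00] [0.00261505 0.34267776 0.0171908 ] 0.08786304187459383 17.425
shift px [-0.125  2.75 ] 0.9904324412345886
px per mm down [1.33466180e-04 2.95604658e-01]
```

Force is about 9.8 N and steady, and the nest has travelled about 9.3 mm by image tracking. One last look before handing in.

```bash
python3 - <<'E'
from h import *
a=cv2.imread('pics/g5.png')[170:260,280:370];b=cv2.imread('pics/g4.png')[130:310,160:400]
cv2.imwrite('pics/fin.png',np.hstack([cv2.resize(a,(400,400),interpolation=2),cv2.resize(b,(400,400),interpolation=2)]))
E
```

```text
(no output)
```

View pics/fin.png

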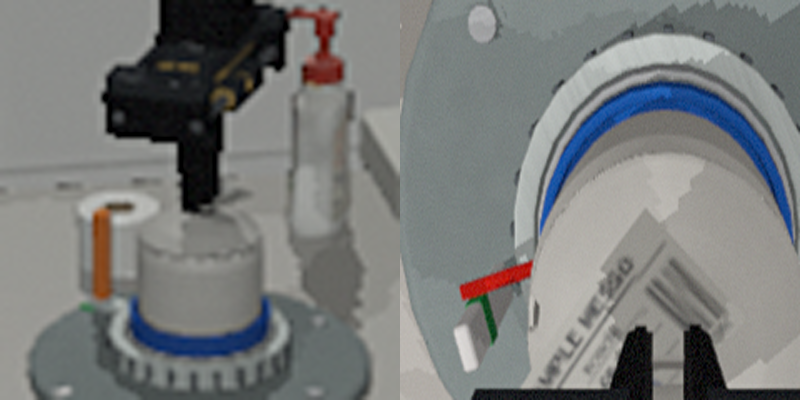

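The final view shows the lid flat on the rim, the pointer at the green band (right picture, about (490,290)) and the pin still at the green mark (left picture, about (95,300)). I hand in.

```bash
python3 -c "
from h import *
print(ctrl.hand_in());s=ctrl.sense();print(s['ft_force'],s['time'])"
```

```text
the job is handed in; nothing more can be done
None
the job is handed in; nothing more can be done
```

I turned the collar clockwise to the green mark, set the loose lid into the jar mouth, and handed the job in still gripping it and pressing it down. It took about 17.5 s of robot time.

- **Collar:** it read 1.31–1.32 rad (locked above 1.2), by the arm's position at the pin and by the top camera. The final side view shows the pin still at the green mark.
- **Press:** the downward force was steady at about 9.3–10.4 N. Tracking the jar in the side camera gave about 9.3 mm of nest travel, which agrees.
- **Lid and pointer:** the lid lies flat on the rim in the side and wrist views. The red pointer looks level with the green band, though the view there is oblique.
- **Small flaws:** a sideways force of about 1–3 N and a tool tilt of about 0.4° remained.
- **Disagreement:** one early camera fit made the jar rim about 3 mm too small in radius. I centred the lid on the collar's axis instead, and it went in without resistance.

No bystander was touched as far as the views showed; I made no separate last check of the whole table.

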